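# Latch the cheese carrier shut

### The arm

A 6-joint arm with a two-finger parallel gripper is mounted at the origin on the work surface. World frame = base frame: x ahead of the robot, y to its left, z up, the work surface at z = 0. Lengths are in m, angles in rad, forces in N, time in s.
With the tool pointing down it reaches from about 0.35 to 0.85 m from the base axis. Payload 8.1 kg.
Tool frame: the origin (TCP) lies at the very end of the fingers, on their centre line; the grasp point (between the pads) lies 19 mm behind it; z points along the fingers, y is the line along which they close (so a half turn about z gives the same grasp; the last joint's range is limited). The gripper opens to 93 mm and grips with 3 to 60 N. Pads are 15 mm wide; open, the fingers measure 128 mm over their backs; the gripper's body (75 mm by 188 mm) begins 65 mm behind the grasp point.
Start: joints at [1.022, 0.13, 1.488, -0, 1.523, -0.085], TCP at [0.268, 0.537, 0.191] pointing down, gripper open.
Joint ranges: [-2.96, 2.96], [-0.89, 2.26], [0.02, 2.5], [-1.34, 4.48], [0, 2.73], [-2.66, 2.66]. Speed limits (rad/s): [2.39, 2.39, 2.79, 3.14, 3.14, 3.14].

### API

Orientations are given as a rotation vector (axis times angle).
In Python, from plant import robot gives the robot as it stands. The module is installed in compiled form; this text tells all that it offers.
- The arm moves only by the tool play_rows, never from a script. Its argument "increments" is text: rows parted by semicolons, each of 5 numbers parted by spaces: the shift along the tool's x, y, z in mm, then the turn about the tool's z in degrees, then the closure, from -1 (fully open) to 1 (shut). In form: dx dy dz yaw claw; .... A call has 1 to 20 rows; each row is the pose to reach, as a shift and turn from the pose commanded when the call began, along the tool's axes at that moment; what a row does not reach only later rows make up. A row lasts 1/10 s, in which the tool goes at most 50 mm and 8.59 degrees, less where a joint would pass 70% of its speed; a pose out of reach is approached as far as the arm can. A call with a gripper value outside its range is refused whole. The fingers move at their own pace and stop on an object; "force" is the grip in N (left out, the last holds). Time passes only in rows, so rows that repeat a pose let the fingers close. It gives the time, the measured TCP pose, the force, the opening and the grip force at its end, in the units of the state.
- robot.read_state(): the state, without advancing time (a new reading comes with each control period).
- robot.read_camera(name): name is "side" or "top" or "wrist"; returns the picture (420x560x3 uint8, blue, green, red); there is no depth.
- robot.calibration(name): a dict with "vertical_fov" (degrees; the focal length in pixels is half the picture's height over the tangent of half this angle, whatever the lens; pixels are square), "cx", "cy" (the principal point, pixels), "D" ([k1, k2, p1, p2, k3] as OpenCV has them; the pictures are not rectified), "rvec" (rotation vector, rad) and "tvec" (3), from world to camera coordinates, as OpenCV has them. Camera axes: x right, y down, z forward; pixel columns grow to the right and rows downward; lengths in m; the calibration is good to about 2 mm. A picture is of the moment at which its call begins: read the wrist's pose just before it. calibration takes no time and is no camera call; for the wrist camera it gives the pose at the moment of the call.
- robot.close_job(): hands the job in; it is judged then, once.
Trained networks look in the newest picture that a camera, given by its name, has taken for a name from the list of things; names that differ only in an ending like _2 or _b are one class to them, and where a whole thing is asked for, a point or a joint stands for the part that bears it (a point fixed in the world has none). Each returns a list of dicts, best first, with "conf" (0 to 1); they miss things now and then, are a little off and sometimes report something else, mostly with a low value. They report only what shows in the picture. A call takes as long as a camera call.
- robot.recognise(camera, query): "centre" ([x, y, z] in m, in world coordinates, good to about 4 mm: the middle of the surface that is visible of it).
- robot.regions_of(camera, query): "pixels" (420x560 bool, what is visible of it).
- robot.landmark_of(camera, query): "centre" ([x, y, z] in m, in world coordinates, good to about 4 mm: a listed point, or the origin of a listed thing).
The state is a dict: "t": time; "q": joint angles; "dq": joint speeds; "joint_torque": joint torques, N m; "tool_pos": TCP position; "orientation": TCP orientation; "force": force on the tool from outside, world axes, zero at the start; "wrist_torque": the same for the moment, N m; "opening": finger opening in m; "gripper_force": force on a finger pad.
Only numpy, scipy, OpenCV 4.12 (cv2) and the standard library are available. Lean on these libraries where they do the work, as an engineer would, in place of code of your own. Each camera call takes 0.05 s, during which the arm holds its last target. There are 200 camera calls.

### The job

Close the draw latch on the blue cheese carrier: lift the wire loop by its red tab and lower its cross bar into the slot behind the keeper on the grey end cap, then fold the black lever over and press it flat so that it snaps past centre and stays down. Feel for the slot gently rather than forcing the loop, do not lean hard on the lever, let go at the end and leave the cheeses and other things where they are.

Things in the scene. Friction and masses are not known exactly. Their poses are not given: they have to be found in the camera images.
- carrier: blue box 260 x 175 x 100 mm (x, y, z) fixed to the counter, a grey end cap at its +y end, and a draw latch on top. Origin: on the counter; the latch lies in the plane x = 0 of this frame and runs along +y. Blue top and cap top are level, 100 mm up. All latch axes are parallel to x
- lever (a joint): angle of the latch lever about the pivot (rad): 0 = flat on the carrier, pointing to -y (closed, a stop); pi/2 = upright; 2.5 = leaning towards the cap (stop). Light friction holds it where it is left. It swings up by itself as the loop is lifted and carried towards +y, as the loop hangs on it
- lever_pivot (a point): the lever's axis, at (0, -30, 116) mm in the carrier frame. The loop is hinged on a pin 18 mm from this axis, on the same side as the lever, turned 0.2 rad from the lever's line so that with the lever flat the pin lies under the axis (past centre)
- lever_pad: the lever's soft black rubber pad, 28 mm wide (x), 44 mm long, from 16 to 60 mm from the axis along the lever, its outer face 8.5 mm from the lever's middle plane (uppermost when flat). Push here: it gives 3 mm (6 N/mm), then is hard. Past dead centre (below about 0.4 rad) the loop's pull snaps it shut. Origin: on the axis
- pad_middle (a point): middle of the pad's outer face, 40 mm from the axis along the lever
- loop: wire loop, 36 mm wide, of 5 mm round steel; cross bar 100 mm from its hinge pin; with a red tab. Origin: on the hinge pin; y runs along the loop to the bar
- bar_middle (a point): middle of the loop's cross bar (5 mm thick, along x). At the start it rests on top of the keeper, about 17 mm above the cap; down in the slot it is 3 to 7 mm above the cap
- tab_middle (a point): grip point on the red tab: 12 mm wide (x), 12 mm thick (y), its top 12 mm above this point; it stands up about 44 mm from the bar, just outboard of it (+y). Pinch it across x with the finger ends not lower than 19 mm below this point, so that they clear the keeper; it may turn between the fingers
- cap: grey end cap at the carrier's +y end, on rods along y; it floats about 15 mm off its shut place on a foam seal (2.5 N/mm) which the latch squeezes. Its frame is the carrier's, shifted along y. On top sits the steel keeper: a hook 22 mm wide (x), 14 mm high, lip pointing to +y; behind the lip a slot 8 mm wide (along y), then two prongs 10 mm high, 17 mm apart, between which the tab goes
- slot_middle (a point): nominal middle of the slot behind the keeper's lip, at the cap's top face (fixed to the carrier). The keeper is adjustable: the slot really lies up to 7 mm nearer or farther along the carrier's y; this is not measured. Touch down lightly and shift along y until the bar drops in. The bar stays 16 to 17 mm above the cap on the lip, 12 to 13 mm on the prongs
- carrier_cheese: small yellow cheese, 56 mm across, 35 high, on the carrier, origin at its underside
- tally_block: wooden block 40 x 60 x 12 mm on the cap, origin at its underside
- orange_wheel: orange cheese wheel, 110 mm across, 60 high
- white_wheel: white cheese wheel, 120 mm across, 50 high
- small_wheel: small yellow cheese, 80 mm across, 45 high
- honey_jar: amber jar, 64 mm across, 85 high
- cheese_knife: cheese spatula, 260 mm long, lying flat

How it is judged:
By the outcome, as a careful person would: the job done as asked, in the order asked, and still so for the second after the job is handed in, with the robot touching nothing.
It also fails if it takes over 51 s, if anything falls off the work surface, if the arm or the gripper's body presses on something with over 40 N, if the wrist force passes 120 N, or if a joint passes its speed limit or range.

## Working session

There is one attempt and no reset: what is moved stays moved. The work goes in short steps, Python scripts to look and compute and a tool call to move; the robot and the scene stay as the last step left them, time stands still between calls to the robot, and variables do not carry over. Pictures are saved under pics/ and viewed, at most 10 in all, crops included, and the job is handed in when it is done.

Besides the shell and the picture viewer there is one more tool, called after "Request:" as a command line: name --argument value ..., lists and objects as JSON in quotes. play_rows: Moves the arm, as the interface text tells. Its arguments: {"type":"object","properties":{"increments":{"type":"string"},"force":{"type":"number"}},"required":["increments"]}

```bash
mkdir -p pics; cat > h.py <<'E'
from plant import robot
import cv2,numpy as np
from scipy.spatial.transform import Rotation as R
def lm(cam,q,n=1):
    return [(np.round(np.array(d['centre'])*1000,1).tolist(),round(d['conf'],2)) for d in robot.landmark_of(cam,q)[:n]]
def st():
    s=robot.read_state(); print('t',round(s['t'],2),'pos',np.round(s['tool_pos']*1000 if hasattr(s['tool_pos'],'shape') else np.array(s['tool_pos'])*1000,1),'F',np.round(s['force'],1),'op',round(s['opening']*1000,1),'g',round(s['gripper_force'],1))
    print('Rot\n',np.round(R.from_rotvec(s['orientation']).as_matrix(),3)); return s
E
python3 - <<'E'
from h import *
st()
a=robot.read_camera('top');b=robot.read_camera('side')
cv2.imwrite('pics/a.png',a);cv2.imwrite('pics/b.png',b)
for c in ['top','side']:
  for q in ['carrier','lever_pivot','pad_middle','bar_middle','tab_middle','slot_middle','cap']:
    print(c,q,lm(c,q))
E
```

```text
t 0.0 pos [268.1 536.1 189.5] F [ 1.1  0.1 -0. ] op 92.6 g 0.0
Rot
 [[-0.894  0.447 -0.001]
 [ 0.447  0.894 -0.002]
 [ 0.    -0.002 -1.   ]]
top carrier [([510.1, -13.5, 3.0], 0.62)]
top lever_pivot [([512.3, -40.6, 120.2], 0.66)]
top pad_middle [([506.8, -75.0, 143.0], 0.68)]
top bar_middle [([523.3, 41.9, 116.9], 0.62)]
top tab_middle [([521.7, 36.9, 120.5], 0.75)]
top slot_middle [([527.0, 52.1, 99.7], 0.92)]
top cap [([517.1, 11.2, -2.2], 0.77)]
side carrier [([516.8, -14.1, -1.6], 0.59)]
side lever_pivot [([509.4, -45.3, 116.7], 0.84)]
side pad_middle [([516.2, -15.7, 2.1], 0.71)]
side bar_middle [([523.3, 41.5, 119.9], 0.44)]
side tab_middle [([522.3, 44.5, 148.2], 0.67)]
side slot_middle [([506.1, -71.6, 143.7], 0.71)]
side cap []
```

View pics/a.png

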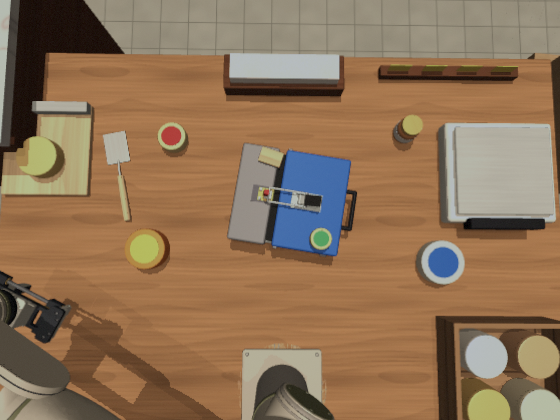

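View pics/b.png

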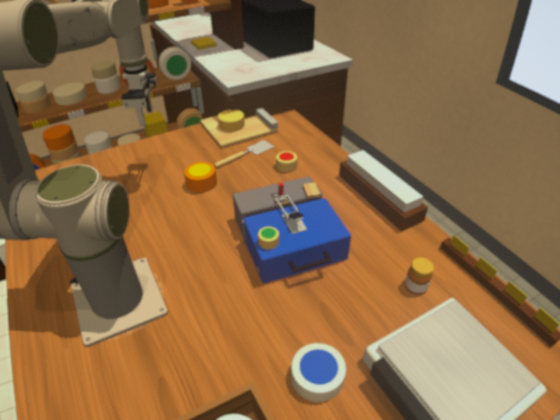

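The top view shows the carrier near pixel (310,205), with the latch running left from the lever (313,200) to the red tab (265,193). The side view shows the tab standing at (281,188). The latch points along about (0.14, 0.99), and the tab is near (522, 44, 148). Next I go above it.

Request:
play_rows --increments "-40 -30 -5 8 -1;-80 -59 -10 15 -1;-120 -88 -10 22 -1;-160 -117 -10 29 -1;-200 -146 -10 36 -1;-240 -175 -10 43 -1;-280 -204 -10 50 -1;-320 -233 -10 57 -1;-360 -262 -10 64 -1;-400 -292 -10 71 -1;-430 -314 -10 71 -1;-447 -326 -10 71 -1;-447 -326 -10 71 -1;-447 -326 -10 71 -1;-447 -326 -10 71 -1"

```text
t: 2.3
tool_pos: [0.522, 0.0461, 0.2005]
orientation: [-2.362, -2.071, -0.0]
force: [0.1, -0.8, 0.2]
opening: 0.0929
gripper_force: 0.0
```

```bash
python3 - <<'E'
from h import *
st()
for k in range(2):
  for c in ['wrist','top','side']:
    im=robot.read_camera(c)
    if k==0 and c=='wrist': cv2.imwrite('pics/c.png',im)
    for q in ['tab_middle','bar_middle','lever_pivot','slot_middle']: print(c,q,lm(c,q,2))
print(lm('wrist','pad_middle'))
E
```

```text
t 2.3 pos [522.   46.1 200.5] F [ 0.1 -0.8  0.2] op 92.9 g 0.0
Rot
 [[ 0.131  0.991 -0.   ]
 [ 0.991 -0.131  0.   ]
 [ 0.    -0.    -1.   ]]
wrist tab_middle [([525.4, 41.0, 150.0], 0.77)]
wrist bar_middle [([523.0, 38.0, 117.1], 0.67)]
wrist lever_pivot [([507.6, -43.4, 114.0], 0.65)]
wrist slot_middle [([528.6, 55.3, 101.4], 0.95)]
top tab_middle []
top bar_middle [([383.6, 371.7, 3.5], 0.59), ([521.7, 39.7, 117.0], 0.53)]
top lever_pivot [([510.8, -43.0, 120.5], 0.77)]
top slot_middle [([526.7, 53.3, 103.4], 0.86), ([584.3, 462.6, -0.1], 0.29)]
side tab_middle [([523.6, 43.0, 147.6], 0.63), ([504.3, -57.7, 118.4], 0.17)]
side bar_middle [([523.3, 38.0, 121.7], 0.61)]
side lever_pivot [([509.6, -44.2, 118.7], 0.6), ([589.5, 467.2, 2.5], 0.41)]
side slot_middle [([527.4, 52.6, 101.4], 0.79), ([724.2, -351.9, -2.3], 0.61)]
wrist tab_middle [([525.4, 39.0, 149.7], 0.65)]
wrist bar_middle []
wrist lever_pivot [([512.8, -42.1, 114.7], 0.86)]
wrist slot_middle [([528.3, 53.5, 103.1], 0.74)]
top tab_middle []
top bar_middle []
top lever_pivot [([505.1, -76.5, 141.1], 0.71)]
top slot_middle [([526.3, 53.1, 101.5], 0.95)]
side tab_middle [([521.4, 43.1, 152.8], 0.47)]
side bar_middle [([522.8, 40.5, 121.5], 0.66)]
side lever_pivot [([514.1, -45.7, 117.3], 0.67), ([380.3, 369.6, -0.3], 0.36)]
side slot_middle [([529.4, 53.6, 101.6], 0.62), ([697.5, 313.3, -0.7], 0.28)]
[([622.4, 35.0, 95.7], 0.65)]
```

View pics/c.png

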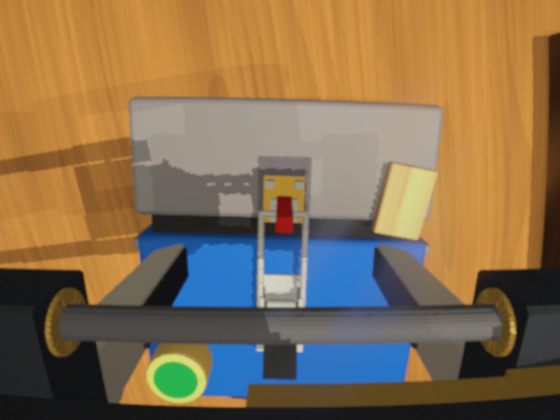

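The wrist view shows the tab at (285,215), with the keeper beyond it at (285,185). The block (405,200) and the cheese (180,370) are both clear of the fingers. The carrier is yawed about −9.5°. Next I go down and pinch the tab.

Request:
play_rows --increments "-3.7 2.5 20 2 -1;-3.7 2.5 45 2 -1;-3.7 2.5 60 2 -1;-3.7 2.5 67 2 -1;-3.7 2.5 67 2 -1;-3.7 2.5 67 2 1;-3.7 2.5 67 2 1;-3.7 2.5 67 2 1;-3.7 2.5 67 2 1;-3.7 2.5 67 2 1;-3.7 2.5 67 2 1;-3.7 2.5 67 2 1;-3.7 2.5 67 2 1;-3.7 2.5 67 2 1;-3.7 2.5 67 2 1" --force 15

```text
t: 5.35
tool_pos: [0.5243, 0.0411, 0.1335]
orientation: [-2.399, -2.028, 0.0]
force: [0.3, 0.7, 0.1]
opening: 0.0174
gripper_force: 0.0
```

```bash
python3 - <<'E'
from h import *
st()
a=robot.read_camera('wrist');b=robot.read_camera('side')
cv2.imwrite('pics/d.png',np.hstack([a[100:400,130:430],cv2.resize(b[150:270,220:360],None,fx=2.5,fy=2.5)]))
for c in ['wrist','side']:
  for q in ['tab_middle','bar_middle']: print(c,q,lm(c,q,2))
E
```

```text
t 5.35 pos [524.3  41.1 133.5] F [0.3 0.7 0.1] op 17.4 g 0.0
Rot
 [[ 0.166  0.986 -0.   ]
 [ 0.986 -0.166 -0.   ]
 [-0.    -0.    -1.   ]]
wrist tab_middle [([523.4, 39.4, 151.2], 0.94)]
wrist bar_middle [([522.8, 41.5, 116.6], 0.68), ([513.0, -10.8, 3.3], 0.32)]
side tab_middle [([522.9, 45.3, 150.5], 0.52)]
side bar_middle [([521.7, 39.4, 121.6], 0.68)]
```

View pics/d.png

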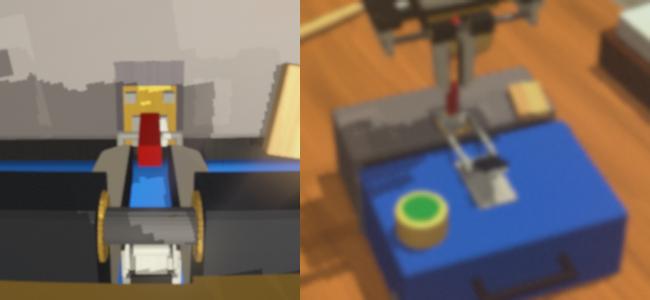

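The fingers flank the tab at crop (148,140) but have not closed fully. I finish the grip.

Request:
play_rows --increments "0 0 0 0 1;0 0 0 0 1;0 0 0 0 1"

```text
t: 5.95
tool_pos: [0.5245, 0.0411, 0.1337]
orientation: [2.399, 2.028, 0.0]
force: [0.3, -0.3, 2.0]
opening: 0.0003
gripper_force: 1.1
```

```bash
python3 - <<'E'
from h import *
s=st()
a=robot.read_camera('wrist');cal=robot.calibration('wrist')
f=210/np.tan(np.radians(cal['vertical_fov'])/2);K=np.array([[f,0,cal['cx']],[0,f,cal['cy']],[0,0,1]])
P=lambda p:cv2.projectPoints(np.array([p],float)/1000,np.array(cal['rvec']),np.array(cal['tvec']),K,np.array(cal['D']))[0].ravel()
Rm=cv2.Rodrigues(np.array(cal['rvec']))[0];print('cam',-Rm.T@np.array(cal['tvec']).ravel(),Rm[2])
print('tcp',P(s['tool_pos']*1000 if hasattr(s['tool_pos'],'shape') else [v*1000 for v in s['tool_pos']]))
for y in (36,42,48,54): print(y,P([524,y,162]),P([524,y,130]))
hsv=cv2.cvtColor(a,cv2.COLOR_BGR2HSV);m=((hsv[...,0]<8)|(hsv[...,0]>172))&(hsv[...,1]>150)&(hsv[...,2]>60)
ys,xs=np.nonzero(m);print('red',xs.min(),xs.max(),ys.min(),ys.max())
cv2.imwrite('pics/e.png',cv2.resize(a[170:370,180:400],None,fx=2.7,fy=2.7))
for q in ['tab_middle','bar_middle']: print(q,lm('wrist',q,2))
E
```

```text
t 5.95 pos [524.5  41.1 133.7] F [ 0.3 -0.3  2. ] op 0.3 g 1.1
Rot
 [[ 0.166  0.986  0.   ]
 [ 0.986 -0.166 -0.   ]
 [ 0.     0.    -1.   ]]
cam [0.53497888 0.11063256 0.33016646] [-0.04164406 -0.25172942 -0.96690127]
tcp [281.93695992 240.38707106]
36 [282.94779217 268.7185193 ] [282.49151081 246.42640177]
42 [280.98944288 257.888214  ] [280.81381304 236.98579421]
48 [278.99487937 246.84993765] [279.11061199 227.39858377]
54 [276.96418562 235.60377976] [277.38201773 217.66525899]
red 269 288 214 264
tab_middle [([524.9, 40.6, 149.8], 0.81)]
bar_middle [([520.6, 38.8, 118.0], 0.73)]
```

View pics/e.png

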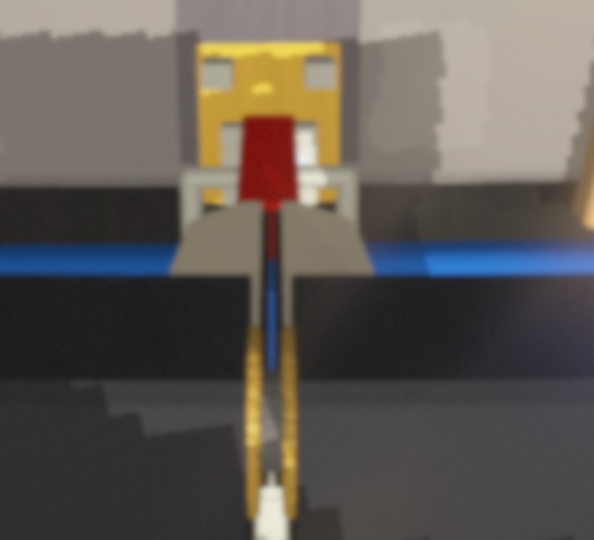

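```bash
cat >> h.py <<'E'
def proj(cam):
    cal=robot.calibration(cam);f=210/np.tan(np.radians(cal['vertical_fov'])/2);K=np.array([[f,0,cal['cx']],[0,f,cal['cy']],[0,0,1]])
    return lambda p:cv2.projectPoints(np.array([p],float)/1000,np.array(cal['rvec']),np.array(cal['tvec']),K,np.array(cal['D']))[0].ravel().round(1)
def red(a):
    hsv=cv2.cvtColor(a,cv2.COLOR_BGR2HSV);return (((hsv[...,0]<8)|(hsv[...,0]>172))&(hsv[...,1]>140)&(hsv[...,2]>50)).astype(np.uint8)
E
python3 - <<'E'
from h import *
a=robot.read_camera('side');P=proj('side')
m=red(a)[150:240,240:330];n,l,s,c=cv2.connectedComponentsWithStats(m);print(s,c)
print('tcp',P([524.5,41.1,133.7]))
for p in ([524,42,162],[524,42,150],[524,42,117],[524,48,162],[524,48,117],[524,36,162],[527.5,53,100],[510.5,-43.5,116],[522,39,117]): print(p,P(p))
cv2.imwrite('pics/f.png',cv2.resize(a[160:250,230:340],None,fx=6,fy=6,interpolation=cv2.INTER_NEAREST))
m=robot.regions_of('side','tab_middle')
for d in m[:2]:
  y,x=np.nonzero(d['pixels']);print(d['conf'],x.min(),x.max(),y.min(),y.max())
E
```

```text
[[   0    0   90   90 8082]
 [  39   37    3    8   18]] [[44.50952734 44.50878495]
 [40.22222222 40.55555556]]
tcp [281.7 191.2]
[524, 42, 162] [281.4 183.4]
[524, 42, 150] [281.4 186.7]
[524, 42, 117] [281.5 195.5]
[524, 48, 162] [280.3 182.3]
[524, 48, 117] [280.5 194.4]
[524, 36, 162] [282.4 184.5]
[527.5, 53, 100] [280.8 197.6]
[510.5, -43.5, 116] [292.1 214. ]
[522, 39, 117] [281.4 196.3]
```

View pics/f.png

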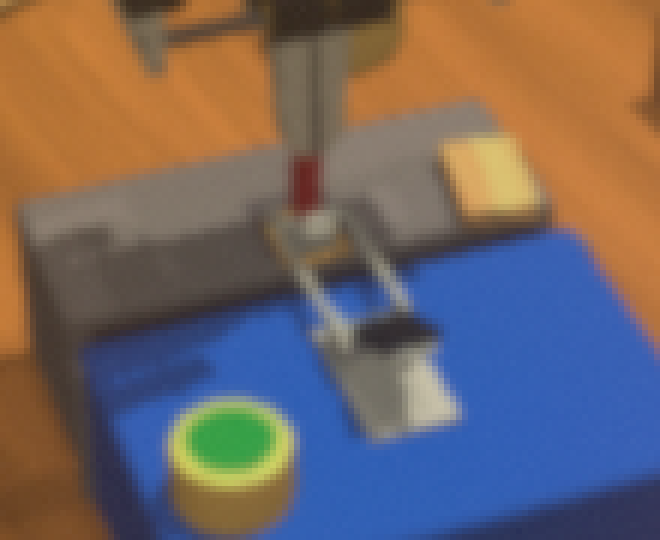

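```bash
python3 - <<'E'
from h import *
s=robot.read_state();T=np.array(s['tool_pos']);Rt=R.from_rotvec(s['orientation']).as_matrix()
cal=robot.calibration('wrist');Rc=cv2.Rodrigues(np.array(cal['rvec']))[0];C=-Rc.T@np.array(cal['tvec']).ravel()
f=210/np.tan(np.radians(cal['vertical_fov'])/2);K=np.array([[f,0,cal['cx']],[0,f,cal['cy']],[0,0,1]])
ct=Rt.T@(C-T); Rct=Rc@Rt   # cam in tool
print('cam in tool',ct*1000)
def mk(T2,R2):
    Cw=T2+R2@ct;Rw=Rct@R2.T;rv=cv2.Rodrigues(Rw)[0];tv=-Rw@Cw
    return lambda p:cv2.projectPoints(np.array([p])/1000,rv,tv,K,np.array(cal['D']))[0].ravel()
R0=np.array([[.131,.991,0],[.991,-.131,0],[0,0,-1.]])
Pc=mk(np.array([.522,.0461,.2005]),R0);Pd=mk(np.array([.5243,.0411,.1335]),Rt);Ps=proj('side')
def prof(img,x0,x1):
    m=red(img)[:,x0:x1];r=np.nonzero(m.sum(1)>2)[0];print('rows',r.min(),r.max())
    for k in range(r.min(),r.max()+1,2):
        xs=np.nonzero(m[k])[0]
        if len(xs): print(k,xs.min()+x0,xs.max()+x0,img[k,x0+xs,2].mean().round(),end=' | ')
    print()
c=cv2.imread('pics/c.png');prof(c,260,310)
d=cv2.imread('pics/d.png')[:,:300];prof(d,130,170);b=cv2.imread('pics/b.png');prof(b[:200],270,290)
for p in ([525,38,162],[525,50,162],[525,50,140],[525,50,120],[523,40,117]): print(p,Pc(p).round(1),Pd(p).round(1)-[130,100],Ps(p))
print('tcp in d',Pd([524.3,41.1,133.5])-[130,100])
E
```

```text
cam in tool [  70.32115847   -1.1430344  -196.4480108 ]
rows 197 233
197 279 288 112.0 | 199 278 290 107.0 | 201 278 290 107.0 | 203 278 290 107.0 | 205 278 290 107.0 | 207 277 290 107.0 | 209 277 291 107.0 | 211 277 291 107.0 | 213 277 291 108.0 | 215 277 291 109.0 | 217 277 292 141.0 | 219 277 292 156.0 | 221 276 292 155.0 | 223 275 293 148.0 | 225 275 293 146.0 | 227 275 293 146.0 | 229 275 293 146.0 | 231 275 292 140.0 | 233 278 291 82.0 | 
rows 114 165
114 142 157 129.0 | 116 141 158 125.0 | 118 141 158 126.0 | 120 141 158 126.0 | 122 141 158 126.0 | 124 140 158 126.0 | 126 140 158 126.0 | 128 140 158 126.0 | 130 140 158 126.0 | 132 140 159 125.0 | 134 140 159 125.0 | 136 140 159 126.0 | 138 139 159 126.0 | 140 139 159 126.0 | 142 139 159 126.0 | 144 139 159 134.0 | 146 138 160 166.0 | 148 137 161 172.0 | 150 137 162 169.0 | 152 137 161 171.0 | 154 137 161 170.0 | 156 137 161 170.0 | 158 137 161 169.0 | 160 138 161 171.0 | 162 139 160 174.0 | 164 139 160 172.0 | 
rows 153 188
153 284 288 213.0 | 155 280 289 214.0 | 157 280 289 213.0 | 159 283 288 211.0 | 183 279 282 196.0 | 185 279 282 158.0 | 187 280 282 107.0 | 
[525, 38, 162] [287.7 231.9] [154.6 164.9] [282.3 184. ]
[525, 50, 162] [285.5 215.2] [150.7 142.9] [280.3 181.8]
[525, 50, 140] [285.1 207.2] [150.6 129.3] [280.4 187.8]
[525, 50, 120] [284.7 200.9] [150.5 119.1] [280.5 193.2]
[523, 40, 117] [283.8 212.3] [150.  133.5] [281.5 196. ]
tcp in d [151.91244264 140.41616169]
```

The tab is where I expected, with its top at z≈162, but the fingers look as if they closed above it. I reopen part-way to measure where the finger ends really are.

Request:
play_rows --increments "0 0 0 0 0;0 0 0 0 0;0 0 0 0 0;0 0 0 0 0;0 0 0 0 0;0 0 0 0 0"

```text
t: 6.8
tool_pos: [0.5241, 0.0411, 0.1333]
orientation: [-2.399, -2.028, 0.001]
force: [-0.5, -0.2, -0.1]
opening: 0.0431
gripper_force: 0.0
```

```bash
python3 - <<'E'
from h import *
s=st();o=s['opening']*500;T=np.array(s['tool_pos'])*1000;Rt=R.from_rotvec(s['orientation']).as_matrix()
a=robot.read_camera('wrist');P=proj('wrist');b=robot.read_camera('side');Q=proj('side')
def dot(img,p,c): cv2.circle(img,tuple(int(round(v*1)) for v in p),1,c,-1)
for z,c in ((0,(0,255,0)),(-19,(255,255,0)),(-30,(255,0,255))):
  for sx in (-7.5,7.5):
    for sy in (-o,o):
      p=T+Rt@np.array([sx,sy,z]);dot(a,P(p),c)
      if sx<0: dot(b,Q(p),c)
cv2.imwrite('pics/g.png',np.hstack([cv2.resize(a[180:400,180:380],None,fx=2,fy=2),cv2.resize(b[145:218,250:316],(398,440),interpolation=cv2.INTER_NEAREST)]))
E
```

```text
t 6.8 pos [524.1  41.1 133.3] F [-0.5 -0.2 -0.1] op 43.1 g 0.0
Rot
 [[ 0.166  0.986 -0.001]
 [ 0.986 -0.166 -0.   ]
 [-0.    -0.    -1.   ]]
```

View pics/g.png

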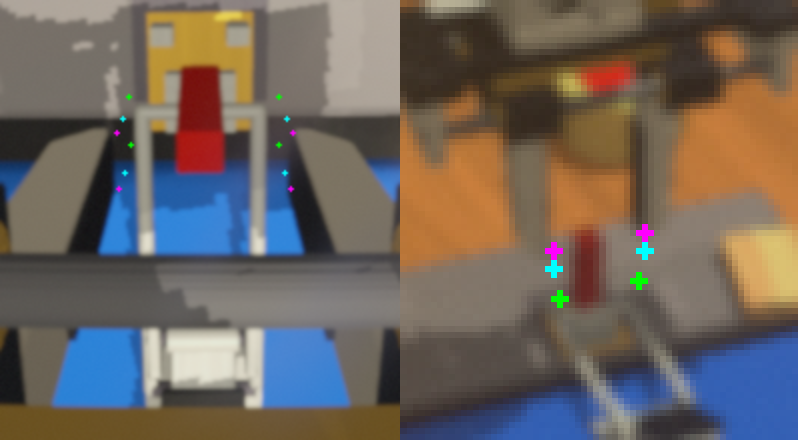

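The overlay dots show the finger ends sitting about 30 mm above the reported TCP: the −30 mm magenta marks meet the tips in both views. The tips are therefore just above the tab top. I lower 27 mm more with the fingers straddling the tab, then close.

Request:
play_rows --increments "1.5 -0.5 9 0 0;3 -1 18 0 0;3 -1 27 0 0;3 -1 27 0 0;3 -1 27 0 1;3 -1 27 0 1;3 -1 27 0 1;3 -1 27 0 1;3 -1 27 0 1;3 -1 27 0 1"

```text
t: 7.9
tool_pos: [0.5243, 0.0442, 0.1069]
orientation: [2.398, 2.028, 0.001]
force: [1.7, 0.2, 0.5]
opening: 0.012
gripper_force: 15.0
```

```bash
cat >> h.py <<'E'
from scipy.optimize import brentq
def tab(Y,Z,a=7.5,h=33):
    # theta from low branch
    g=lambda al:(Y+18*np.cos(al))**2+(Z-18*np.sin(al))**2-1e4
    al=np.linspace(-.25,2.3,2000);v=g(al);i=np.nonzero(np.diff(np.sign(v)))[0]
    if len(i)==0: return None
    t=brentq(g,al[i[0]],al[i[0]+1]);py,pz=-18*np.cos(t),18*np.sin(t);ph=np.arctan2(Z-pz,Y-py)
    return Y+a*np.cos(ph)-h*np.sin(ph),Z+a*np.sin(ph)+h*np.cos(ph),t+.2,ph
T0=np.array(tab(82.3,1)[:2])
E
python3 - <<'E'
from h import *
print(T0)
for Z in (6,1,-3.5,-11):
  for Y in (84,88,91,95,98,101,105):
    r=tab(Y,Z); print(Z,Y,None if r is None else (np.round(np.array(r[:2])-T0,1),np.round(r[2:],2)))
E
```

```text
[88.18847191 34.32530418]
6 84 (array([4.1, 4.5]), array([ 0.68, -0.02]))
6 88 (array([9.8, 4. ]), array([ 1.06, -0.08]))
6 91 (array([13.5,  3.8]), array([ 1.28, -0.1 ]))
6 95 (array([18. ,  3.6]), array([ 1.53, -0.11]))
6 98 (array([21.2,  3.5]), array([ 1.7 , -0.12]))
6 101 (array([24.2,  3.5]), array([ 1.87, -0.12]))
6 105 (array([27.9,  3.6]), array([ 2.09, -0.11]))
1 84 (array([ 5.9, -1. ]), array([ 0.71, -0.08]))
1 88 (array([11.6, -1.6]), array([ 1.1 , -0.13]))
1 91 (array([15.2, -1.8]), array([ 1.32, -0.15]))
1 95 (array([19.7, -2. ]), array([ 1.57, -0.17]))
1 98 (array([22.8, -2.1]), array([ 1.74, -0.17]))
1 101 (array([25.8, -2.1]), array([ 1.91, -0.17]))
1 105 (array([29.5, -1.9]), array([ 2.13, -0.16]))
-3.5 84 (array([ 7.6, -6.1]), array([ 0.77, -0.13]))
-3.5 88 (array([13.2, -6.7]), array([ 1.16, -0.18]))
-3.5 91 (array([16.8, -7. ]), array([ 1.37, -0.2 ]))
-3.5 95 (array([21.2, -7.2]), array([ 1.62, -0.21]))
-3.5 98 (array([24.2, -7.2]), array([ 1.79, -0.22]))
-3.5 101 (array([27.1, -7.2]), array([ 1.95, -0.21]))
-3.5 105 (array([30.8, -7. ]), array([ 2.17, -0.2 ]))
-11 84 (array([ 10.7, -15. ]), array([ 0.94, -0.23]))
-11 88 (array([ 15.9, -15.6]), array([ 1.29, -0.27]))
-11 91 (array([ 19.3, -15.8]), array([ 1.49, -0.29]))
-11 95 (array([ 23.6, -15.9]), array([ 1.73, -0.29]))
-11 98 (array([ 26.5, -15.9]), array([ 1.9 , -0.29]))
-11 101 (array([ 29.3, -15.8]), array([ 2.06, -0.29]))
-11 105 (array([ 32.9, -15.5]), array([ 2.27, -0.27]))
```

The tab is held at 12 mm opening. I lift, carry the loop to the nominal slot, and touch down gently.

Request:
play_rows --increments "1 0 -4 0 1;4 0 -7 0 1;8 0 -7 0 1;12 0 -6.5 0 1;16 0 -6 0 1;20 0 -6 0 1;21.5 0 -4 0 1;22 0 -1 0 1;22.8 0 1 0 1;23 0 2 0 1;23.2 0 3 0 1;23.2 0 3 0 1"

```text
t: 9.1
tool_pos: [0.5276, 0.0672, 0.1034]
orientation: [-2.399, -2.028, -0.0]
force: [1.0, 0.6, 0.8]
opening: 0.0117
gripper_force: 15.0
```

```bash
python3 - <<'E'
from h import *
st()
E
```

```text
t 9.1 pos [527.6  67.2 103.4] F [1.  0.6 0.8] op 11.7 g 15.0
Rot
 [[ 0.166  0.986 -0.   ]
 [ 0.986 -0.166  0.   ]
 [ 0.    -0.    -1.   ]]
```

Request:
play_rows --increments "0.3 0 1 0 1;0.6 0 2 0 1;0.9 0 3 0 1;1 0 3.5 0 1;1 0 3.5 0 1"

```text
t: 9.6
tool_pos: [0.5279, 0.0679, 0.1001]
orientation: [2.399, 2.028, -0.0]
force: [0.7, -1.9, 2.9]
opening: 0.0118
gripper_force: 15.0
```

Request:
play_rows --increments "0.2 0 1 0 1;0.3 0 1.5 0 1;0.3 0 1.5 0 1"

```text
t: 9.9
tool_pos: [0.528, 0.0681, 0.0985]
orientation: [2.399, 2.028, -0.0]
force: [1.8, -3.7, 2.6]
opening: 0.0122
gripper_force: 15.0
```

```bash
python3 - <<'E'
from h import *
st()
a=robot.read_camera('wrist');robot.read_camera('side')
cv2.imwrite('pics/i.png',cv2.resize(a[130:330,180:380],None,fx=3,fy=3))
for c in ['wrist','side']: print(lm(c,'bar_middle'),lm(c,'slot_middle'))
E
```

```text
t 9.9 pos [528.   68.1  98.5] F [ 1.8 -3.7  2.6] op 12.2 g 15.0
Rot
 [[ 0.166  0.986  0.   ]
 [ 0.986 -0.166 -0.001]
 [-0.     0.    -1.   ]]
[([525.9, 56.1, 105.7], 0.92)] []
[([523.2, 54.6, 115.5], 0.71)] [([524.7, 53.2, 101.2], 0.65)]
```

View pics/i.png

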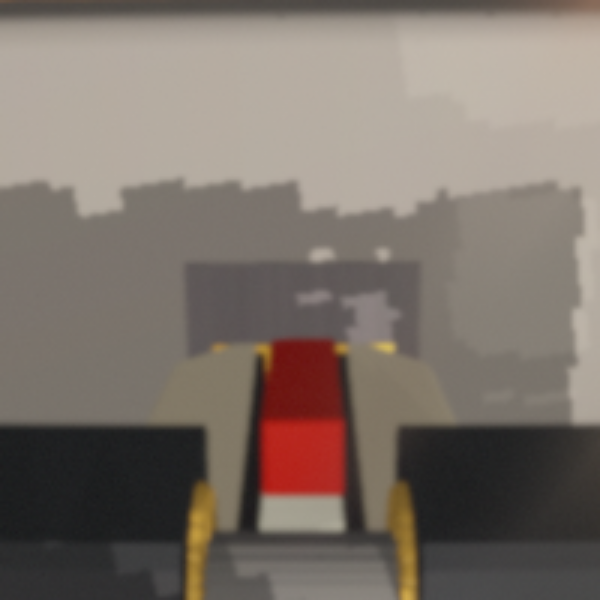

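Request:
play_rows --increments "-0.7 0 0.5 0 1;-1.2 0 1.5 0 1;-1.2 0 2.5 0 1;-1.2 0 2.5 0 1"

```text
t: 10.6
tool_pos: [0.5276, 0.0676, 0.0957]
orientation: [-2.398, -2.028, -0.0]
force: [2.8, 0.5, 1.4]
opening: 0.0116
gripper_force: 15.0
```

Force fell as it sank below the prong tops, so the bar is entering the slot. I continue down.

Request:
play_rows --increments "0.3 0 1 0 1;0.6 0 2 0 1;0.8 0 3 0 1;1 0 4 0 1;1 0 4 0 1"

```text
t: 11.1
tool_pos: [0.5278, 0.0681, 0.092]
orientation: [-2.399, -2.028, 0.0]
force: [0.2, -0.9, 0.9]
opening: 0.0118
gripper_force: 15.0
```

```bash
python3 - <<'E'
from h import *
st()
for i in range(2):
  for c in ['wrist','side']:
    robot.read_camera(c);print(lm(c,'bar_middle'),lm(c,'tab_middle'),lm(c,'pad_middle'))
E
```

```text
t 11.1 pos [527.8  68.1  92. ] F [ 0.2 -0.9  0.9] op 11.8 g 15.0
Rot
 [[ 0.166  0.986 -0.   ]
 [ 0.986 -0.166 -0.   ]
 [-0.    -0.    -1.   ]]
[([522.4, 53.2, 105.2], 0.77)] [([526.1, 64.0, 136.4], 0.81)] []
[([525.2, 55.9, 107.4], 0.65)] [([527.1, 64.7, 132.7], 0.5)] [([515.2, -20.0, 151.2], 0.56)]
[([526.1, 54.3, 105.6], 0.82)] [] []
[([524.9, 53.8, 105.2], 0.69)] [([409.8, -96.8, 99.7], 0.68)] [([514.4, -13.0, 2.2], 0.66)]
```

The bar is at z≈105.5, so it is down in the slot, and the lever has swung up to about 1.9 rad as predicted. I release, lift clear, close the fingers and move to the +y side of the lever.

Request:
play_rows --increments "0 0 0 0 0;0 0 0 0 0;0 0 0 0 0;0 0 0 0 0;0 0 -10 0 0;0 0 -25 0 0;0 0 -40 0 0;0 0 -45 0 0;-15 0 -45 0 0.5;-30 0 -45 0 1;-45 0 -45 0 1;-60 0 -40 0 1;-63 0 -33 0 1;-63 0 -27 0 1;-63 0 -27 0 1;-63 0 -27 0 1"

```text
t: 13.5
tool_pos: [0.5171, 0.0065, 0.1185]
orientation: [-2.398, -2.028, 0.001]
force: [-0.6, -0.4, 0.6]
opening: 0.0006
gripper_force: 0.0
```

```bash
python3 - <<'E'
from h import *
s=st();T=np.array(s['tool_pos'])*1000;Rt=R.from_rotvec(s['orientation']).as_matrix()
b=robot.read_camera('side');Q=proj('side');raw=b.copy()
for q in ['bar_middle','tab_middle','pad_middle','lever_pivot']: print(q,lm('side',q))
robot.read_camera('top')
for q in ['bar_middle','pad_middle','lever_pivot']: print(q,lm('top',q))
for z,c in ((-30,(255,0,255)),):
  for sx in (-7.5,7.5):
    p=Q(T+Rt@np.array([sx,0,z]));print(p);cv2.circle(b,tuple(int(round(v)) for v in p),0,c,-1)
k=lambda i:cv2.resize(i[150:240,250:330],(400,450),interpolation=cv2.INTER_NEAREST)
cv2.imwrite('pics/j.png',np.hstack([k(raw),k(b)]))
E
```

```text
t 13.5 pos [517.1   6.5 118.5] F [-0.6 -0.4  0.6] op 0.6 g 0.0
Rot
 [[ 0.166  0.986 -0.001]
 [ 0.986 -0.166  0.   ]
 [ 0.    -0.001 -1.   ]]
bar_middle [([523.5, 56.0, 108.6], 0.49)]
tab_middle [([524.3, 67.2, 135.8], 0.48)]
pad_middle [([515.7, -23.6, 152.4], 0.43)]
lever_pivot [([509.0, -42.2, 116.2], 0.81)]
bar_middle [([525.0, 53.1, 106.4], 0.63)]
pad_middle [([524.9, 53.8, 107.6], 0.33)]
lever_pivot [([515.3, -43.0, 119.2], 0.62)]
[286.3 196. ]
[284.5 192.9]
```

View pics/j.png

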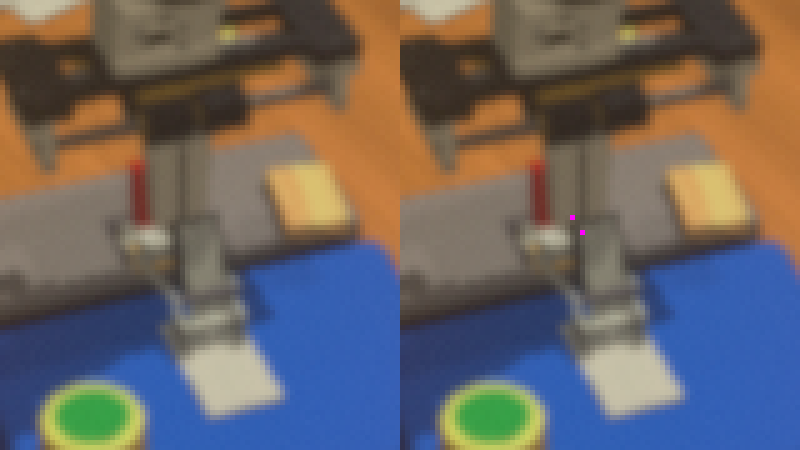

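The bar stayed in the slot (tab at crop (140,195)). The lever leans at (205,250) just in front of the closed fingers at (180,170). Next I push the lever over.

Request:
play_rows --increments "-4 1 -4 0 1;-9 2 -8 0 1;-15 2 -9.5 0 1;-21 2 -9.5 0 1;-27 2 -9.5 0 1;-34 2 -9.5 0 1;-42 2 -9.7 0 1;-50 2 -9.7 0 1;-50 2 -9.7 0 1"

```text
t: 14.85
tool_pos: [0.5107, -0.0444, 0.1285]
orientation: [-2.4, -2.027, 0.0]
force: [-0.5, 2.4, 0.4]
opening: 0.0004
gripper_force: 1.2
```

```bash
python3 - <<'E'
from h import *
st()
for c in ['side','top']:
  robot.read_camera(c)
  for q in ['bar_middle','tab_middle','pad_middle']: print(c,q,lm(c,q))
E
```

```text
t 14.85 pos [510.7 -44.4 128.5] F [-0.5  2.4  0.4] op 0.4 g 1.2
Rot
 [[ 0.167  0.986 -0.   ]
 [ 0.986 -0.167  0.   ]
 [ 0.    -0.    -1.   ]]
side bar_middle [([510.7, -54.7, 153.0], 0.73)]
side tab_middle [([523.6, 50.2, 134.6], 0.56)]
side pad_middle [([507.0, -51.7, 158.4], 0.42)]
top bar_middle [([521.8, 42.1, 108.5], 0.41)]
top tab_middle [([513.3, -16.5, 2.5], 0.51)]
top pad_middle []
```

```bash
python3 - <<'E'
from h import *
a=robot.read_camera('top');a0=cv2.imread('pics/a.png')
print('cap',lm('top','cap'),[np.round(np.array(d['centre'])*1000) for d in robot.recognise('top','cap')[:1]], 'tally',lm('top','tally_block'))
# cap outer-left edge & blue edge along rows
for r in (160,180,220,235):
  for n,i in (('0',a0),('1',a)):
    g=cv2.GaussianBlur(i,(3,3),0)[r,215:300].astype(int)
    blue=np.nonzero((g[:,0]-g[:,2]>80))[0]; sat=g.max(1)-g.min(1); cap=np.nonzero(sat<35)[0]
    print(r,n,'cap',cap.min()+215 if len(cap) else None,cap.max()+215 if len(cap) else None,'blue',blue.min()+215 if len(blue) else None)
robot.read_camera('side')
for q in ['bar_middle','tab_middle','slot_middle','tally_block']: print(q,lm('side',q,2))
E
```

```text
cap [([522.1, 41.9, 109.0], 0.52)] [array([517.,  88.,  98.])] tally [([620.2, 26.2, 103.0], 0.58)]
160 0 cap 241 284 blue 286
160 1 cap 243 299 blue None
180 0 cap 237 281 blue 283
180 1 cap 239 299 blue None
220 0 cap 230 274 blue 276
220 1 cap 232 299 blue 279
235 0 cap 228 272 blue 274
235 1 cap 230 274 blue None
bar_middle [([523.9, 41.1, 107.7], 0.64)]
tab_middle [([523.0, 53.7, 132.4], 0.64), ([510.2, -50.7, 156.6], 0.46)]
slot_middle [([527.0, 53.1, 98.3], 0.58), ([521.6, 44.3, 107.6], 0.42)]
tally_block [([626.2, 24.1, 98.5], 0.56)]
```

The cap has moved about 4 mm and the bar sits at z≈108, tucked under the lip and pulling. I continue folding.

Request:
play_rows --increments "-4 0 1 0 1;-8 0 2.3 0 1;-12.4 0 4 0 1;-16 0 6.3 0 1;-19.5 0 8.8 0 1;-22.8 0 11.5 0 1;-25 0 14 0 1;-25 0 14 0 1"

```text
t: 16.5
tool_pos: [0.5066, -0.069, 0.1143]
orientation: [2.4, 2.028, -0.002]
force: [-0.4, -1.1, 0.8]
opening: 0.0006
gripper_force: 0.1
```

```bash
python3 - <<'E'
from h import *
st()
for c in ['side','top']:
  robot.read_camera(c)
  for q in ['bar_middle','tab_middle','pad_middle']: print(c,q,lm(c,q))
E
```

```text
t 16.5 pos [506.6 -69.  114.3] F [-0.4 -1.1  0.8] op 0.6 g 0.1
Rot
 [[ 0.167  0.986 -0.001]
 [ 0.986 -0.167 -0.001]
 [-0.001 -0.001 -1.   ]]
side bar_middle [([525.2, 39.6, 110.1], 0.61)]
side tab_middle [([519.3, 46.3, 133.3], 0.55)]
side pad_middle [([699.0, 314.4, -2.4], 0.64)]
top bar_middle [([523.7, 35.8, 105.6], 0.52)]
top tab_middle [([527.9, 48.9, 135.7], 0.54)]
top pad_middle [([530.6, 51.6, 101.0], 0.35)]
```

Request:
play_rows --increments "-2 0 2 0 1;-3.3 0 4 0 1;-5 0 7 0 1;-6.5 0 9.5 0 1;-6.5 0 9.5 0 1"

```text
t: 17.4
tool_pos: [0.5053, -0.0748, 0.1045]
orientation: [-2.399, -2.027, 0.001]
force: [1.0, -0.9, 0.1]
opening: 0.0006
gripper_force: 0.0
```

```bash
python3 - <<'E'
from h import *
s=st()
a=robot.read_camera('side');b=robot.read_camera('wrist')
for c in ['side','wrist']:
  for q in ['bar_middle','pad_middle','tab_middle']: print(c,q,lm(c,q))
cv2.imwrite('pics/k.png',np.hstack([cv2.resize(a[150:240,250:330],(400,450),interpolation=cv2.INTER_CUBIC),cv2.resize(b[150:420,160:400],(400,450))]))
E
```

```text
t 17.4 pos [505.3 -74.8 104.5] F [ 1.  -0.9  0.1] op 0.6 g 0.0
Rot
 [[ 0.167  0.986 -0.001]
 [ 0.986 -0.167  0.   ]
 [-0.    -0.001 -1.   ]]
side bar_middle [([523.0, 39.9, 105.9], 0.48)]
side pad_middle [([507.9, -79.8, 124.4], 0.51)]
side tab_middle [([523.3, 45.0, 134.2], 0.44)]
wrist bar_middle [([526.3, 39.9, 105.0], 0.95)]
wrist pad_middle []
wrist tab_middle []
```

View pics/k.png

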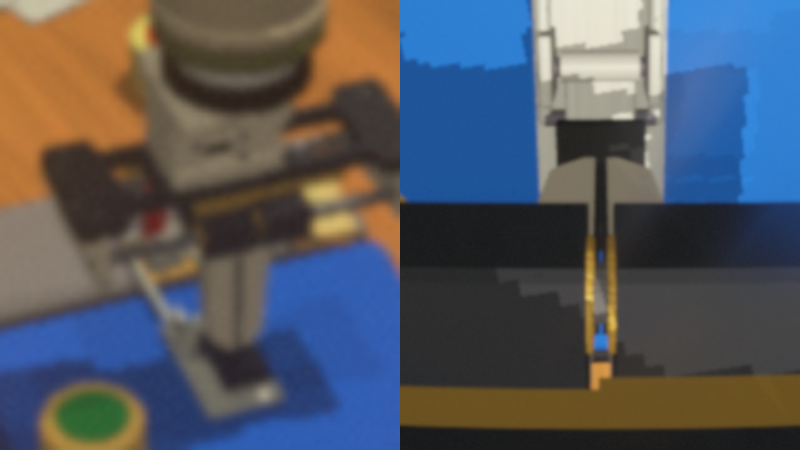

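The lever already lies flat (pad at z≈124, crop (235,360)) and the bar is still in the slot at z≈105. I press lightly to make sure it is home.

Request:
play_rows --increments "0 0 3 0 1;0 0 6 0 1;0 0 8 0 1;0 0 9 0 1;0 0 10 0 1;0 0 10 0 1"

```text
t: 18.4
tool_pos: [0.5057, -0.0746, 0.0956]
orientation: [-2.399, -2.028, 0.0]
force: [-3.0, 1.0, 5.2]
opening: 0.0003
gripper_force: 2.6
```

Request:
play_rows --increments "0 0 0.7 0 1;0 0 1.4 0 1;0 0 2 0 1;0 0 2 0 1"

```text
t: 18.8
tool_pos: [0.5058, -0.0747, 0.0943]
orientation: [2.399, 2.028, -0.0]
force: [-5.9, 0.5, 11.0]
opening: 0.0005
gripper_force: 5.4
```

The stiffness matches the pad against a solid stop, so the lever is home. I let go and back off.

Request:
play_rows --increments "0 0 -8 0 1;0 0 -30 0 1;0 0 -70 0 1;0 0 -110 0 1;-40 0 -120 0 1;-80 0 -120 0 0;-110 0 -120 0 -1;-110 0 -120 0 -1;-110 0 -120 0 -1;-110 0 -120 0 -1;-110 0 -120 0 -1"

```text
t: 19.9
tool_pos: [0.4878, -0.182, 0.2132]
orientation: [-2.397, -2.03, -0.0]
force: [0.3, 0.7, 0.0]
opening: 0.0436
gripper_force: 0.0
```

```bash
python3 - <<'E'
from h import *
s=st()
for i in range(2):
 for c in ['side','top','wrist']:
  robot.read_camera(c)
  for q in ['bar_middle','pad_middle','tab_middle','carrier_cheese','tally_block']: print(c,q,lm(c,q))
print(robot.recognise('side','lever_pad')[:1])
E
```

```text
t 19.9 pos [ 487.8 -182.   213.2] F [0.3 0.7 0. ] op 43.6 g 0.0
Rot
 [[ 0.165  0.986  0.   ]
 [ 0.986 -0.165  0.   ]
 [ 0.    -0.    -1.   ]]
side bar_middle [([522.2, 41.3, 108.9], 0.61)]
side pad_middle []
side tab_middle [([521.4, 42.3, 135.1], 0.41)]
side carrier_cheese [([408.7, -96.4, 99.6], 0.68)]
side tally_block [([623.3, 22.1, 99.7], 0.71)]
top bar_middle [([522.7, 37.1, 105.8], 0.64)]
top pad_middle [([501.1, -82.9, 121.6], 0.51)]
top tab_middle [([583.1, 464.3, -2.8], 0.66)]
top carrier_cheese [([412.1, -93.1, 106.1], 0.63)]
top tally_block [([619.6, 23.5, 101.7], 0.74)]
wrist bar_middle []
wrist pad_middle []
wrist tab_middle []
wrist carrier_cheese [([405.9, -96.8, 101.0], 0.62)]
wrist tally_block []
side bar_middle [([522.0, 37.7, 106.9], 0.42)]
side pad_middle [([509.8, -81.5, 126.0], 0.47)]
side tab_middle [([521.0, 44.7, 136.5], 0.55)]
side carrier_cheese []
side tally_block [([625.6, 22.0, 101.0], 0.62)]
top bar_middle [([523.7, 36.6, 107.6], 0.44)]
top pad_middle [([698.0, 315.9, 3.1], 0.55)]
top tab_middle [([526.1, 49.9, 132.6], 0.55)]
top carrier_cheese [([409.6, -93.7, 103.3], 0.69)]
top tally_block [([619.0, 22.9, 102.8], 0.85)]
wrist bar_middle [([721.1, -348.7, 3.2], 0.35)]
wrist pad_middle [([504.8, -83.0, 120.7], 0.69)]
wrist tab_middle [([512.9, -15.2, 2.2], 0.22)]
wrist carrier_cheese [([408.2, -98.2, 98.7], 0.76)]
wrist tally_block []
[{'centre': [0.4849, -0.1043, 0.0979], 'conf': 0.62}]
```

```bash
python3 -c "
from h import *
print(robot.close_job())"
```

```text
the job is handed in; nothing more can be done
None
```

The latch is closed and the job is handed in: the bar is in the slot behind the keeper, and after I let go the lever stayed flat (pad about 124 mm up). The lever went flat by itself while I was folding it, so the final press took only about 11 N. The cheese and block on the carrier show no sign of having moved, and it took about 20 s.

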